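Lever open the snapped-shut candy box

TASK

The lid of the candy box on the showroom table is snapped shut. Pick up the flat opener, slide its blade in under the lid's front lip and lever the lid up past its catch so that it springs open, then lay the opener back down on the table and let go. Do not touch the lid with the gripper's fingers, and leave the serving spoon where it lies.

Things in the scene. Friction and masses are not known exactly. Their poses are not given: they have to be found in the camera images.
- opener_grip (a point): Centre of the loose flat opener's grip, 14 mm above the table as it lies. Grip: black plastic bar 90 long, 22 wide, 28 mm high. From its end a flat steel blade, 18 wide and 4 mm thick, runs on at half height. x points along the opener to the blade's tip, 135 mm from this point (bare blade from 45 mm on); y across, z up. 0.09 kg.
- lip (a point): Fixed point on the white candy box: middle of the front lower edge of the shut lid's lip, 94 mm up. x points level into the box, y along the lip, z up. The lip overhangs the front wall (at x = +25 mm) above a flat ledge 14 mm below it that runs the box's full width (150 mm) from the wall out to x = -25 mm, where it drops straight to the table; this outer edge is the fulcrum.
- lid (a joint): Opening angle (rad) of the box's flat dark-grey lid, 170 x 154 x 8 mm, hinged along the back: 0 shut, held by a sprung catch. Lifting the lip takes 5 to 12 N; after it has risen 5 to 10 mm (about 0.05 rad) the catch lets go and a spring swings the lid up to its stop at 1.1, where it stays.
- scoop_grip (a point): Grip of the bystander, a serving spoon 180 mm long with a wooden handle and a round steel bowl, lying on the table beside the opener; x points along it to the bowl. Not to be moved.
Not all that is in view belongs to the job. Of the things that look like the part that bears lip, the larger one is meant.

How it is judged:
On the way, in this order (a step that is already met when the one before it is completed fails the run):
1. the opener bears on the lid while the lid is still shut (contact force between opener and lid above 0.5 N and value of joint lid below 0.1 rad), for 0.05 s.
2. the lid has sprung open (value of joint lid above 0.8 rad), for 0.2 s.
At the end, for the whole second after the job is handed in: The lid stands open by more than 0.8 rad, and the opener lies at rest on the table (centre of its grip lower than 30 mm), released (value of joint lid above 0.8 rad and height (world z) of opener_grip below 0.03 m and linear speed of opener below 0.03 m/s); the robot touches nothing.
It fails at once if the gripper's fingers touch the lid (more than 1 N) (contact force between the fingers and lid above 1 N).
It fails at once if the serving spoon is moved by more than 40 mm (distance of scoop_grip from where it was at the start of the episode above 0.04 m).
It also fails if it takes over 48 s, if anything falls off the work surface, if the arm or the gripper's body presses on something with over 40 N, if the wrist force passes 120 N, or if a joint passes its speed limit or range.

ROBOT

A 6-joint arm with a two-finger parallel gripper is mounted at the origin on the work surface. World frame = base frame: x ahead of the robot, y to its left, z up, the work surface at z = 0. Lengths are in m, angles in rad, forces in N, time in s.
With the tool pointing down it reaches from about 0.35 to 0.775 m from the base axis. Payload 7.3 kg.
Tool frame: the origin (TCP) lies midway between the tips of the shut fingers; the grasp point (between the pads) lies 19 mm behind it (robot.grip_depth is the z of the grasp point in the tool frame, in m); z points along the fingers, y is the line along which they close (so a half turn about z gives the same grasp; the last joint's range is limited). The gripper opens to 92 mm and grips with 3 to 60 N. Pads are 19 mm wide; open, the fingers measure 130 mm over their backs; the gripper's body (75 mm by 190 mm) begins 47 mm behind the grasp point.
Start: joints at [1.055, 0.342, 1.524, -0, 1.275, -0.146], TCP at [0.19, 0.49, 0.227] pointing down, gripper open.
Joint ranges: [-2.53, 2.53], [-0.77, 2.02], [0.04, 2.7], [-1, 4.14], [0.28, 2.66], [-3.11, 3.11]. Speed limits (rad/s): [2.57, 2.57, 3.14, 3.14, 3.14, 3.14].

INTERFACE

Orientations are given as [roll, pitch, yaw] about the fixed x, y, z axes, in that order (R = Rz(yaw) Ry(pitch) Rx(roll)).
In Python, from cell import robot, viewer gives the robot as it stands.
- The arm moves only by the tool step_arm, never from a script. Its argument "increments" is a list of rows, each an object with "delta_pos": the shift along the tool's x, y, z in cm, a list of three; "dr": the turn, a rotation vector about the tool's x, y, z in degrees, a list of three; "fingers": the closure, from -1 (fully open) to 1 (shut), so that 0 is half open. In form: [{"delta_pos": [tx, ty, tz], "dr": [wx, wy, wz], "fingers": fingers}, ...]. A call has exactly 5 rows; each row is the pose to reach, as a shift and turn from the pose commanded when the call began, along the tool's axes at that moment; what a row does not reach only later rows make up. A row lasts 1/8 s, in which the tool goes at most 62.5 mm and 10.7 degrees, less where a joint would pass 70% of its speed; a pose out of reach is approached as far as the arm can. A call with a gripper value outside its range is refused whole. The fingers move at their own pace and stop on an object; "newtons" is the grip in N (left out, the last holds). Time passes only in rows, so rows that repeat a pose let the fingers close, or fill a call up. It gives the time, the measured TCP pose, the force, the opening and the grip force at its end, in the units of the state.
- robot.observe(): the state, without advancing time (a new reading comes with each control period).
- viewer.read_camera(name): name is "scene" or "top" or "wrist"; returns the picture (420x560x3 uint8, red, green, blue); there is no depth.
- viewer.camera_params(name): a dict with "K" (3x3 intrinsics, pixels), "T" (4x4, takes a point from camera to world coordinates). Camera axes: x right, y down, z forward; pixel columns grow to the right and rows downward; lengths in m; the calibration is good to about 2 mm. The wrist camera is an equidistant fisheye: a pixel r from the principal point sees the ray r / f radians off the axis. A picture is of the moment at which its call begins: read the wrist's pose just before it. camera_params takes no time and is no camera call; for the wrist camera it gives the pose at the moment of the call.
- robot.hand_in(): hands the job in; it is judged then, once.
The state is a dict: "time": time; "qpos": joint angles; "qvel": joint speeds; "joint_efforts": joint torques, N m; "tool_pos": TCP position; "tool_rot": TCP orientation; "contact_force": force on the tool from outside, world axes, zero at the start; "torque": the same for the moment, N m; "opening": finger opening in m; "grip_force": force on a finger pad.
Only numpy, scipy, OpenCV 4.12 (cv2) and the standard library are available. Lean on these libraries where they do the work, as an engineer would, in place of code of your own. Each camera call takes 0.05 s, during which the arm holds its last target. There are 200 camera calls.

## Working session

There is one attempt and no reset: what is moved stays moved. The work goes in short steps, Python scripts to look and compute and a tool call to move; the robot and the scene stay as the last step left them, time stands still between calls to the robot, and variables do not carry over. Pictures are saved under pics/ and viewed, at most 13 in all, crops included, and the job is handed in when it is done.

Besides the shell and the picture viewer there is one more tool, called after "Request:" as name(argument=value, ...) on one line, values as JSON. step_arm: Moves the arm, as the interface text tells. Its arguments: {"type":"object","properties":{"increments":{"type":"array"},"newtons":{"type":"number"}},"required":["increments"]}

```bash
mkdir -p pics
python3 - <<'E'
from cell import robot, viewer
import cv2, numpy as np
print(robot.observe(), robot.grip_depth)
ims=[]
for n in ("scene","top","wrist"):
    p=viewer.camera_params(n); im=viewer.read_camera(n); np.save(f"pics/{n}.npy",im)
    print(n,p["K"],np.round(p["T"],4))
    cv2.imwrite(f"pics/{n}0.png",im[:,:,::-1])
E
```

```text
{'time': 0.0, 'qpos': array([ 1.05499683e+00,  3.42714220e-01,  1.52502743e+00, -2.86978394e-06,
        1.27539561e+00, -1.45994066e-01]), 'qvel': array([ 0.00108165,  0.00012411, -0.00128911, -0.00085527, -0.00015823,
       -0.00040223]), 'joint_efforts': array([ 6.69018136e-04, -4.31241417e+01, -2.44221425e+01,  7.16616260e-02,
        5.60111634e-02, -1.00528064e-04]), 'tool_pos': array([0.18952481, 0.4891557 , 0.22604575]), 'tool_rot': array([-3.14006408e+00, -2.21988077e-04,  2.77178789e+00]), 'contact_force': array([-0.35113737, -0.14675138,  0.72582076]), 'torque': array([ 0.04058844,  0.04560921, -0.02862967]), 'grip_force': 0.0, 'opening': 0.09176506499144618} -0.0188
scene [[430.29796469   0.         277.15405671]
 [  0.         430.29796469 212.75717646]
 [  0.           0.           1.        ]] [[ 0.2725  0.6382 -0.72    1.307 ]
 [ 0.9622 -0.1765  0.2076 -0.1912]
 [ 0.0054 -0.7493 -0.6622  0.742 ]
 [ 0.      0.      0.      1.    ]]
top [[392.05597989   0.         277.67223615]
 [  0.         392.05597989 207.9393415 ]
 [  0.           0.           1.        ]] [[ 0.0107 -0.9971  0.075   0.5159]
 [-0.9995 -0.0129 -0.0278  0.0455]
 [ 0.0287 -0.0747 -0.9968  0.9553]
 [ 0.      0.      0.      1.    ]]
wrist [[325.1922621    0.         276.9418706 ]
 [  0.         325.1922621  210.78880914]
 [  0.           0.           1.        ]] [[ 0.3611  0.8867  0.2886  0.1094]
 [ 0.9325 -0.343  -0.113   0.52  ]
 [-0.0013  0.31   -0.9507  0.3841]
 [ 0.      0.      0.      1.    ]]
```

View pics/top0.png

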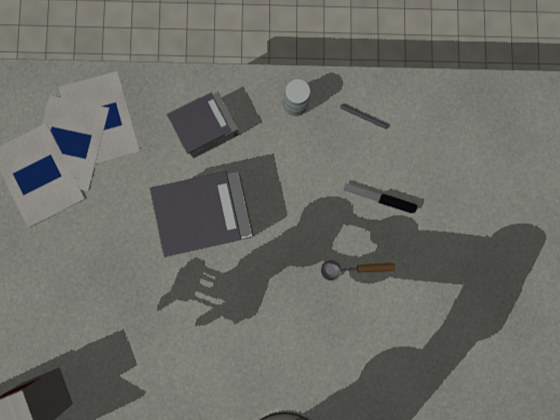

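View pics/scene0.png

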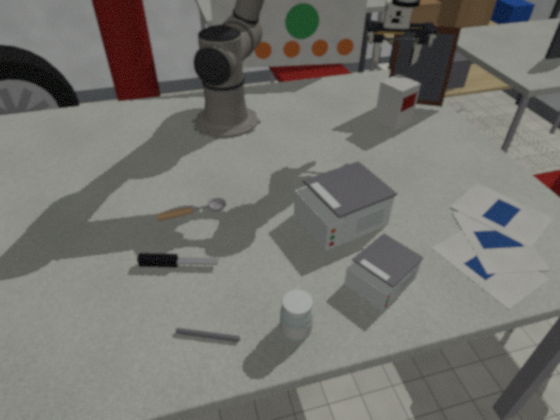

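The top view shows a large grey-lidded box at (200,213) and a smaller one at (203,123). The black-handled opener is at (398,202) with its blade tip at about (346,187). There is also a dark rod at (365,116), and the spoon lies at (360,268). I choose the larger box and the black-gripped opener, and check both in one crop.

Run:
```python
import cv2, numpy as np
t=np.load("pics/top.npy")[145:295,140:430,::-1]
s=np.load("pics/scene.npy")[150:280,125:405,::-1]
a=cv2.resize(t,None,fx=2.7,fy=2.0,interpolation=3) if 0 else cv2.resize(t,(580,300),interpolation=3)
b=cv2.resize(s,(580,270),interpolation=3)
cv2.imwrite("pics/crop.png",np.clip(np.vstack([a,b])*1.5,0,255).astype(np.uint8))
```

```text
(no output)
```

View pics/crop.png

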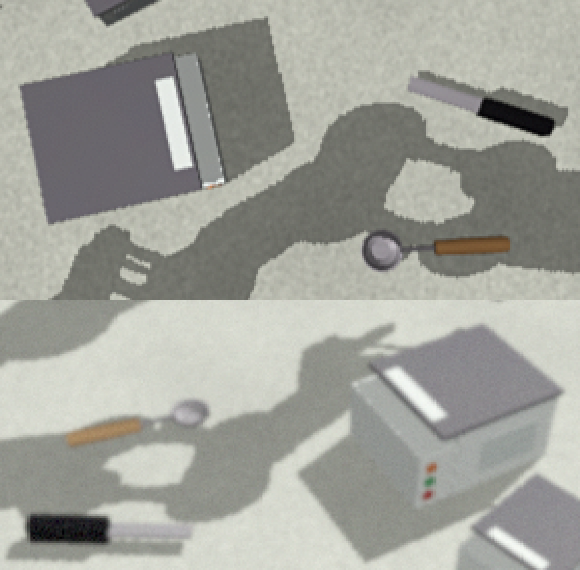

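The crop confirms the choice. The box's ledge (light strip at full px ~(232,205)) faces right, which is world -y, next to the label. The opener's blade points toward it.

```bash
cat > h.py <<'E'
from cell import robot, viewer
import cv2, numpy as np
def ray(name,uv,z):
    p=viewer.camera_params(name);T=p["T"];uv=np.atleast_2d(uv).astype(float)
    d=(np.linalg.inv(p["K"])@np.c_[uv,np.ones(len(uv))].T).T@T[:3,:3].T
    return T[:3,3]+d*((z-T[2,3])/d[:,2])[:,None]
def proj(name,P):
    p=viewer.camera_params(name);T=p["T"];c=(np.atleast_2d(P)-T[:3,3])@T[:3,:3]@p["K"].T
    return c[:,:2]/c[:,2:]
E
python3 - <<'E'
from h import *
t=np.load("pics/top.npy").astype(int)
for q in [(180,200),(190,240),(235,190),(240,220),(400,202),(355,188),(350,186),(300,150),(260,180),(420,208)]: print(q,t[q[1],q[0]])
g=t.sum(2)
# black grip
m=np.uint8(g<75); m[:170]=0;m[240:]=0;m[:,:360]=0;m[:,440:]=0
n,l,st,c=cv2.connectedComponentsWithStats(m); k=1+np.argmax(st[1:,4]); print("grip area",st[k])
r=cv2.minAreaRect(np.argwhere(l==k)[:,::-1].astype(np.float32)); print(r)
b=cv2.boxPoints(r); print(np.round(b,1)); print(np.round(ray("top",b,.028),4), ray("top",r[0],.028))
# lid: 
m=np.uint8((t[:,:,2]-t[:,:,1]>4)&(g>150)&(g<300)); m[:150]=0;m[270:]=0;m[:,:140]=0;m[:,260:]=0
m=cv2.morphologyEx(m,cv2.MORPH_CLOSE,np.ones((3,3)))
cs=max(cv2.findContours(m,0,2)[0],key=cv2.contourArea); a=cv2.approxPolyDP(cv2.convexHull(cs),5,True)[:,0]
print("lid",a,cv2.contourArea(cs),cv2.minAreaRect(cs)); 
for z in (.102,.11): print(np.round(ray("top",a,z),4))
print(proj("scene",ray("top",a,.102)))
E
```

```text
(180, 200) [71 69 72]
(190, 240) [71 68 72]
(235, 190) [97 99 98]
(240, 220) [96 99 97]
(400, 202) [10  9 12]
(355, 188) [ 99  96 101]
(350, 186) [100  97 100]
(300, 150) [121 121 114]
(260, 180) [78 78 74]
(420, 208) [103 105  99]
grip area [379 194  38  19 335]
((397.8500061035156, 203.45001220703125), (37.31486892700195, 9.17060375213623), 18.43494987487793)
[[378.7 201.9]
 [381.6 193.2]
 [417.  205. ]
 [414.1 213.7]]
[[ 0.6032 -0.2221  0.028 ]
 [ 0.6243 -0.2293  0.028 ]
 [ 0.597  -0.3147  0.028 ]
 [ 0.576  -0.3073  0.028 ]] [[ 0.60012847 -0.26834112  0.028     ]]
lid [[225 172]
 [239 238]
 [165 255]
 [156 197]
 [179 182]] 3792.0 ((194.72750854492188, 213.7423553466797), (69.06416320800781, 77.11079406738281), 77.7748794555664)
[[0.6575 0.1379 0.102 ]
 [0.5137 0.1047 0.102 ]
 [0.4757 0.2625 0.102 ]
 [0.6004 0.2859 0.102 ]
 [0.634  0.2373 0.102 ]]
[[0.6562 0.137  0.11  ]
 [0.5137 0.1041 0.11  ]
 [0.476  0.2605 0.11  ]
 [0.5997 0.2836 0.11  ]
 [0.6328 0.2355 0.11  ]]
[[338.22945388 215.8761468 ]
 [303.67718915 180.59971238]
 [356.75720076 162.23300073]
 [386.88049432 189.57313082]
 [374.42084212 201.70386866]]
```

```bash
cat >> h.py <<'E'
def subpix(v,thr):  # first upward crossing, linear
    for i in range(len(v)-1):
        if v[i]<thr<=v[i+1]: return i+(thr-v[i])/(v[i+1]-v[i])
E
python3 - <<'E'
from h import *
t=np.load("pics/top.npy").astype(int); g=t.sum(2)
g=cv2.GaussianBlur(g.astype(np.float32),(0,0),.7)
ins=[];out=[]
print(g[205,225:262].astype(int)); print(g[225,225:262].astype(int))
for r in range(178,234,2):
    # go from ledge leftwards/rightwards; ledge centre column
    c=int(round(232+(r-190)*(241-233)/35.))
    i=subpix(-0+ -g[r,c:c-12:-1],-253); o=subpix(-g[r,c:c+14],-262)
    if i is not None: ins.append((c-i,r))
    if o is not None: out.append((c+o,r))
def fit(p):
    p=np.array(p); k=np.polyfit(p[:,1],p[:,0],1)
    for _ in range(3):
        e=abs(np.polyval(k,p[:,1])-p[:,0]); p=p[e<max(1,2*np.median(e))]; k=np.polyfit(p[:,1],p[:,0],1)
    return k,len(p),e.mean()
for nm,p,z in(("lid edge",ins,.1),("ledge edge",out,.08)):
    k,n,e=fit(p); uv=[(np.polyval(k,r),r) for r in (175,235)]; W=ray("top",uv,z)
    d=W[0]-W[1]; print(nm,k,n,e,W.round(4),np.degrees(np.arctan2(d[1],d[0])))
# lid side corners along the lid front edge -> centre
k,_,_=fit(ins)
print("near (bottom) side profile col 200..235 :")
def side(c,rows): return g[rows[0]:rows[1],c].astype(int)
for c in (170,200,225): print(c,"top",side(c,(160,195)),"bot",side(c,(232,262)))
# opener axis
m=np.uint8(g<75); m[:170]=0;m[240:]=0;m[:,:360]=0;m[:,440:]=0
P=np.argwhere(m>0)[:,::-1].astype(np.float32); v=cv2.fitLine(P,cv2.DIST_L2,0,.01,.01).ravel(); print(v)
W=ray("top",[v[2:],v[2:]-20*v[:2]],.021); d=W[1]-W[0]; print(W.round(4),np.degrees(np.arctan2(d[1],d[0])))
m=np.uint8((t[:,:,2]-t[:,:,1]>2)&(g>255)&(g<350)); m[:175]=0;m[205:]=0;m[:,:340]=0;m[:,384:]=0
P=np.argwhere(m>0)[:,::-1].astype(np.float32);r=cv2.minAreaRect(P);print(r,len(P));W=ray("top",r[0],.016);print(W, ray("top",cv2.boxPoints(r),.016).round(4))
E
```

```text
[463 463 463 465 467 442 344 232 185 242 286 294 293 292 292 291 291 292
 293 285 240 185 191 213 221 222 222 222 222 220 217 215 218 222 225 227
 225]
[256 376 451 466 465 464 464 466 468 455 386 264 185 203 264 292 294 293
 294 293 294 293 295 305 294 212 180 200 212 215 218 219 220 219 219 219
 219]
lid edge [  0.21687313 189.82201829] 28 0.07508713992694485 [[0.6513 0.1319 0.1   ]
 [0.5203 0.1011 0.1   ]] 13.236470714657553
ledge edge [  0.22566815 198.47806805] 28 0.16945372642702644 [[0.6548 0.1111 0.08  ]
 [0.5206 0.0786 0.08  ]] 13.614474903790889
near (bottom) side profile col 200..235 :
170 top [367 372 379 379 376 369 366 367 370 370 370 370 371 371 368 365 364 365
 365 366 369 364 327 260 213 204 206 207 208 208 208 208 208 208 208] bot [209 210 209 209 209 210 210 210 211 211 212 211 211 211 210 210 211 211
 211 212 212 209 211 242 308 355 368 368 365 366]
200 top [368 368 363 364 371 375 372 368 367 370 375 367 320 258 226 217 201 197
 203 206 206 207 207 207 207 206 206 207 208 207 208 207 207 208 208] bot [212 212 212 212 212 212 211 211 211 211 212 211 211 211 211 215 246 310
 355 364 362 361 361 365 369 364 335 283 237 217]
225 top [362 372 374 336 271 229 220 222 222 217 202 189 190 193 194 199 205 207
 208 207 206 206 235 330 422 460 467 465 465 464 464 463 463 462 462] bot [212 213 213 213 214 214 213 213 213 211 228 293 354 376 375 370 367 361
 355 356 364 372 372 368 366 369 372 370 367 369]
[9.5383990e-01 3.0031568e-01 3.9788571e+02 2.0314603e+02]
[[ 0.6015 -0.2708  0.021 ]
 [ 0.6154 -0.2245  0.021 ]] 73.24202268625476
((361.7450256347656, 191.74034118652344), (36.07282638549805, 6.354957103729248), 17.878698348999023) 221
[[ 0.62856881 -0.18435275  0.016     ]] [[ 0.6341 -0.1401  0.016 ]
 [ 0.6489 -0.1449  0.016 ]
 [ 0.6231 -0.2287  0.016 ]
 [ 0.6082 -0.2238  0.016 ]]
```

```bash
cat >> h.py <<'E'
from scipy.spatial.transform import Rotation as Ro
def pose():
    s=robot.observe(); return s["tool_pos"],Ro.from_euler("xyz",s["tool_rot"])
def delta(pos,yaw,tilt=0):
    """tool down, tool x at yaw deg; tilt deg: blade tip (tool x) up"""
    p,R=pose(); G=Ro.from_euler("z",yaw,degrees=True)*Ro.from_euler("y",-tilt,degrees=True)*Ro.from_euler("x",180,degrees=True)
    return (R.inv().apply(np.array(pos)-p)*100).round(2),(R.inv()*G).as_rotvec(degrees=True).round(1)
E
python3 -c "
from h import *
print(delta([.601,-.27,.14],72.8))"
```

```text
(array([-65.8 , -55.92,   8.67]), array([-0.1,  0. , 86. ]))
```

Request:
step_arm(increments=[{"delta_pos":[-4.6,-3.9,0],"dr":[0,0,6],"fingers":-1},{"delta_pos":[-9.2,-7.8,0],"dr":[0,0,12],"fingers":-1},{"delta_pos":[-13.8,-11.7,0],"dr":[0,0,18],"fingers":-1},{"delta_pos":[-18.4,-15.6,0],"dr":[0,0,24],"fingers":-1},{"delta_pos":[-23,-19.5,0],"dr":[0,0,30],"fingers":-1}])

```text
time: 0.78
tool_pos: [0.3342, 0.2229, 0.2268]
tool_rot: [3.141, 0.0, 2.245]
contact_force: [-0.1, -0.0, 0.5]
opening: 0.0916
grip_force: 0.0
```

```bash
python3 -c "
from h import *
s=robot.observe();print(s['tool_pos'],s['qpos'],s['time']);print(delta([.601,-.27,.14],72.8))"
```

```text
[0.33421705 0.2228522  0.22676052] [ 3.96721636e-01  1.13509965e-01  1.82840953e+00  1.18455857e-05
  1.19923314e+00 -2.77649336e-01] 0.775
(array([-55.15,  -9.94,   8.68]), array([ 0. , -0. , 55.8]))
```

Request:
step_arm(increments=[{"delta_pos":[-5.5,-1,0],"dr":[0,0,5.6],"fingers":-1},{"delta_pos":[-11,-2,0],"dr":[0,0,11.2],"fingers":-1},{"delta_pos":[-16.5,-3,0],"dr":[0,0,16.8],"fingers":-1},{"delta_pos":[-22,-4,0],"dr":[0,0,22.4],"fingers":-1},{"delta_pos":[-27.5,-5,0],"dr":[0,0,28],"fingers":-1}])

```text
time: 1.4
tool_pos: [0.4677, -0.0228, 0.2267]
tool_rot: [3.141, -0.0, 1.756]
contact_force: [0.6, 0.3, -0.0]
opening: 0.0917
grip_force: 0.0
```

```bash
python3 -c "
from h import *
s=robot.observe();print(s['tool_pos'],s['qpos'],s['time']);print(delta([.601,-.27,.14],72.8))"
```

```text
[ 0.46765842 -0.02282844  0.22665856] [-2.12890958e-01  2.38070933e-01  1.67171253e+00  3.22771490e-04
  1.23176935e+00 -3.98132462e-01] 1.4
(array([-26.75,   8.56,   8.66]), array([ 0. , -0. , 27.8]))
```

Request:
step_arm(increments=[{"delta_pos":[-5.4,1.7,1.2],"dr":[0,0,5.6],"fingers":-1},{"delta_pos":[-10.8,3.4,2.4],"dr":[0,0,11.2],"fingers":-1},{"delta_pos":[-16.2,5.1,4],"dr":[0,0,16.8],"fingers":-1},{"delta_pos":[-21.6,6.8,6],"dr":[0,0,22.4],"fingers":-1},{"delta_pos":[-26.7,8.6,8.7],"dr":[0,0,27.8],"fingers":-1}])

```text
time: 2.02
tool_pos: [0.6025, -0.2692, 0.1392]
tool_rot: [3.141, 0.0, 1.271]
contact_force: [-0.1, 0.6, -0.3]
opening: 0.0918
grip_force: 0.0
```

Run:
```python
from h import *
s=robot.observe();print(s['tool_pos'],s['qpos'],s['time']);print(delta([.601,-.27,.004],72.8))
p=viewer.camera_params("wrist");im=viewer.read_camera("wrist");cv2.imwrite("pics/w1.png",im[:,:,::-1])
def wp(P):
    c=(np.atleast_2d(P)-p["T"][:3,3])@p["T"][:3,:3]; th=np.arctan2(np.hypot(c[:,0],c[:,1]),c[:,2]); ph=np.arctan2(c[:,1],c[:,0]); f=p["K"][0,0]
    return np.c_[p["K"][0,2]+f*th*np.cos(ph),p["K"][1,2]+f*th*np.sin(ph)]
u=np.array([np.cos(np.radians(72.8)),np.sin(np.radians(72.8)),0]);c=np.array([.601,-.27,0])
print(wp([c+[0,0,.028],c+u*.045+[0,0,.028],c-u*.045+[0,0,.028],c+u*.135+[0,0,.016]]).round(1))
```

```text
[ 0.60253639 -0.2691522   0.13920121] [-5.36220741e-01  6.60062238e-01  1.23636434e+00  1.81925992e-04
  1.24417771e+00 -2.36168858e-01] 2.025
(array([-0.13, -0.14, 13.52]), array([0.1, 0. , 0. ]))
[[276.9 208.2]
 [276.9 156.7]
 [276.8 255. ]
 [276.9  51.5]]
```

View pics/w1.png

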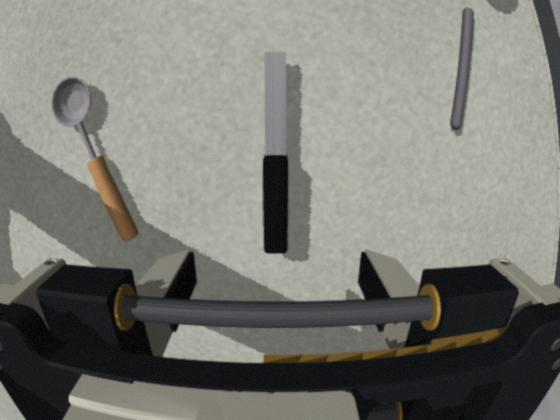

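The wrist view shows the opener at (275,203) with its tip at (275,52) and the spoon at (100,160). This matches my prediction to within 3 px, so I descend and grasp.

Request:
step_arm(increments=[{"delta_pos":[0,-0.1,4],"dr":[0,0,0],"fingers":-1},{"delta_pos":[0,-0.1,8],"dr":[0,0,0],"fingers":-1},{"delta_pos":[0,-0.1,11.5],"dr":[0,0,0],"fingers":-1},{"delta_pos":[0,-0.1,13.5],"dr":[0,0,0],"fingers":-1},{"delta_pos":[0,-0.1,13.5],"dr":[0,0,0],"fingers":-1}], newtons=60)

```text
time: 2.7
tool_pos: [0.6003, -0.2666, 0.0036]
tool_rot: [-3.14, -0.001, 1.274]
contact_force: [-0.0, 0.4, 0.3]
opening: 0.0915
grip_force: 0.0
```

Request:
step_arm(increments=[{"delta_pos":[0,0,0],"dr":[0,0,0],"fingers":1},{"delta_pos":[0,0,0],"dr":[0,0,0],"fingers":1},{"delta_pos":[0,0,0],"dr":[0,0,0],"fingers":1},{"delta_pos":[0,0,0],"dr":[0,0,0],"fingers":1},{"delta_pos":[0,0,0],"dr":[0,0,0],"fingers":1}], newtons=60)

```text
time: 3.32
tool_pos: [0.6008, -0.2669, 0.0048]
tool_rot: [3.141, -0.0, 1.274]
contact_force: [0.5, -0.2, -0.0]
opening: 0.0464
grip_force: 0.0
```

Request:
step_arm(increments=[{"delta_pos":[0,0,0],"dr":[0,0,0],"fingers":1},{"delta_pos":[0,0,0],"dr":[0,0,0],"fingers":1},{"delta_pos":[0,0,0],"dr":[0,0,0],"fingers":1},{"delta_pos":[0,0,0],"dr":[0,0,0],"fingers":1},{"delta_pos":[0,0,0],"dr":[0,0,0],"fingers":1}])

```text
time: 3.95
tool_pos: [0.6007, -0.2668, 0.0046]
tool_rot: [-3.142, -0.0, 1.274]
contact_force: [0.9, -0.2, -0.4]
opening: 0.0217
grip_force: 60.0
```

Request:
step_arm(increments=[{"delta_pos":[0,0,-2],"dr":[0,0,0],"fingers":1},{"delta_pos":[0,0,-5],"dr":[0,0,0],"fingers":1},{"delta_pos":[0,0,-8],"dr":[0,0,0],"fingers":1},{"delta_pos":[0,0,-10],"dr":[0,0,0],"fingers":1},{"delta_pos":[0,0,-10],"dr":[0,0,0],"fingers":1}])

```text
time: 4.58
tool_pos: [0.6019, -0.2675, 0.1078]
tool_rot: [3.137, 0.001, 1.274]
contact_force: [-0.4, 0.6, -1.4]
opening: 0.0216
grip_force: 60.0
```

Run:
```python
from h import *
p,R=pose(); print(p,R.as_euler("xyz",degrees=True),robot.observe()["grip_force"])
im=viewer.read_camera("wrist");cv2.imwrite("pics/w2.png",im[:,:,::-1])
```

```text
[ 0.60189047 -0.26748672  0.10783286] [1.79710274e+02 6.63943779e-02 7.30178771e+01] 59.989296197891235
```

View pics/w2.png

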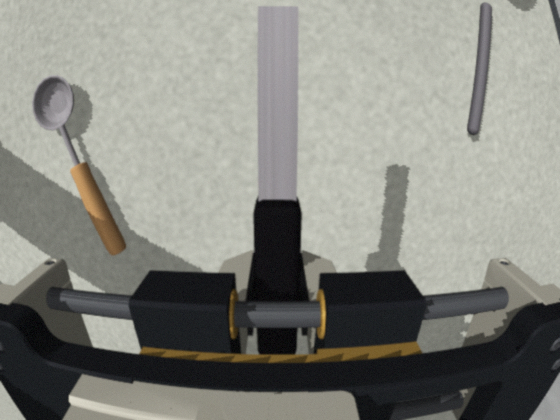

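The opener is held straight, with its tip at (277,7) and its grip end at (277,200). I compute its position in the tool frame and the approach.

```bash
cat >> h.py <<'E'
def wpix(P):
    p=viewer.camera_params("wrist")
    c=(np.atleast_2d(P)-p["T"][:3,3])@p["T"][:3,:3]; th=np.arctan2(np.hypot(c[:,0],c[:,1]),c[:,2]); ph=np.arctan2(c[:,1],c[:,0]); f=p["K"][0,0]
    return np.c_[p["K"][0,2]+f*th*np.cos(ph),p["K"][1,2]+f*th*np.sin(ph)]
YAW=103.4; LIP=np.array([.5867,.1165,.094])
X=np.array([np.cos(np.radians(YAW)),np.sin(np.radians(YAW)),0]); Z=np.array([0,0,1.])
OC=np.array([-.003,0,-.0094])   # opener centre in tool frame
def opener_at(tipx,tipz,tilt=0):
    """TCP pose so that blade-tip (bottom) is at lip-x tipx, height tipz"""
    G=Ro.from_euler("z",YAW,degrees=True)*Ro.from_euler("y",-tilt,degrees=True)*Ro.from_euler("x",180,degrees=True)
    pos=LIP*[1,1,0]+X*tipx+Z*tipz-G.apply(OC+[.135,0,.002])
    return pos,delta(pos,YAW,tilt)
E
python3 - <<'E'
from h import *
p,R=pose()
for dx in(-.006,-.003,0): 
  print(dx,wpix(p+R.apply([[dx+.135,0,-.0114],[dx+.045,0,-.0234]])).round(1))
for dz in(-.0094,-.005,-.014): print(dz,wpix(p+R.apply([[-.003+.135,0,dz-.002]])).round(1))
print(opener_at(-.08,.2), opener_at(-.06,.085))
E
```

```text
-0.006 [[279.8  11.8]
 [279.8 213.7]]
-0.003 [[279.8   5.7]
 [279.8 207.1]]
0 [[279.8  -0.3]
 [279.8 200.5]]
-0.0094 [[279.8   5.7]]
-0.005 [[279.7   8.5]]
-0.014 [[279.9   2.6]]
(array([ 0.63583056, -0.08972849,  0.1926    ]), (array([17.97, -1.84, -8.67]), array([  0.1,   0.1, -30.4]))) (array([ 0.6311956 , -0.07027297,  0.0776    ]), (array([19.7 , -2.87,  2.83]), array([  0.1,   0.1, -30.4])))
```

Request:
step_arm(increments=[{"delta_pos":[4.5,-0.5,-1],"dr":[0,0,-7.6],"fingers":1},{"delta_pos":[9,-0.9,-2],"dr":[0,0,-15.2],"fingers":1},{"delta_pos":[13.5,-1.4,-2],"dr":[0,0,-22.8],"fingers":1},{"delta_pos":[18,-1.8,-1],"dr":[0,0,-30.4],"fingers":1},{"delta_pos":[18,-1.8,-1],"dr":[0,0,-30.4],"fingers":1}])

```text
time: 5.25
tool_pos: [0.6353, -0.0857, 0.1127]
tool_rot: [-3.138, -0.003, 1.81]
contact_force: [-0.3, 0.0, -1.0]
opening: 0.0216
grip_force: 60.0
```

Run:
```python
from h import *
p,R=pose(); print(p,R.as_euler("xyz",degrees=True),robot.observe()["qpos"].round(2))
for n in("wrist","scene","top"):
  im=viewer.read_camera(n);np.save(f"pics/{n}3.npy",im)
  if n!="scene": cv2.imwrite(f"pics/{n}3.png",im[:,:,::-1])
  else: cv2.imwrite("pics/s3.png",cv2.resize(im[120:260,120:420,::-1],(780,364),interpolation=3))
print(opener_at(-.04,.0865))
L=lambda x,y,z: LIP*[1,1,0]+X*x+np.cross(Z,X)*y+Z*z
pts=[L(0,0,.094),L(0,.077,.094),L(0,-.077,.094),L(-.025,.075,.08),L(-.025,-.075,.08)]
print("wrist",wpix(pts).round(0)); print("tip",wpix(p+R.apply([.132,0,-.0114])))
print("scene",((proj("scene",np.array(pts))-[120,120])*2.6).round(0), ((proj("scene",p+R.apply([.132,0,-.0094]))-[120,120])*2.6).round())
```

```text
[ 0.63525704 -0.08567939  0.11267659] [-1.79813455e+02 -1.52440192e-01  1.03703334e+02] [-0.25  0.65  1.33  0.    1.17 -0.49]
(array([ 0.62656064, -0.05081745,  0.0791    ]), (array([4.02, 0.02, 3.5 ]), array([-0.1, -0. , -0. ])))
wrist [[279. -94.]
 [152. -81.]
 [406. -80.]
 [159. -41.]
 [399. -40.]]
tip [[279.3144913   -0.65388482]]
scene [[515. 210.]
 [470. 164.]
 [564. 260.]
 [448. 185.]
 [538. 280.]] [[443. 211.]]
```

View pics/wrist3.png

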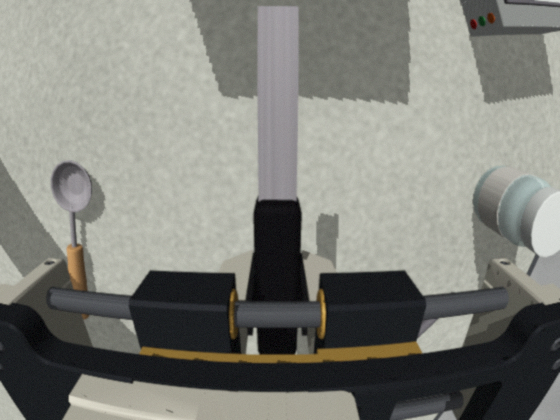

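View pics/s3.png

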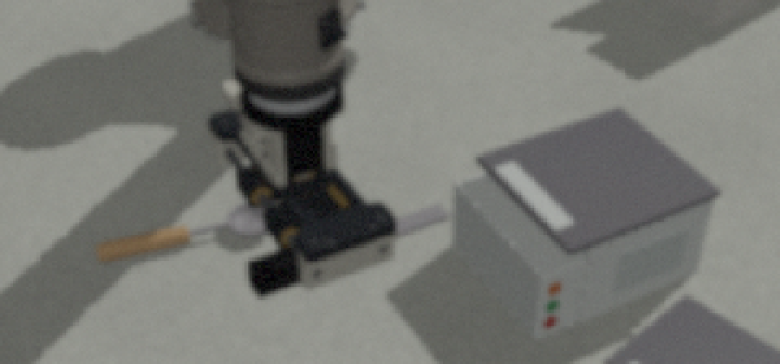

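The scene crop puts the tip at (445,211), as predicted. The lid's front edge sits about 3–5 mm further in than my estimate, which fits the given ledge depth, so I shift LIP by +3 mm. I lower to slot height just outside the ledge.

Request:
step_arm(increments=[{"delta_pos":[1,0,1],"dr":[0,0,0],"fingers":1},{"delta_pos":[2,0,2],"dr":[0,0,0],"fingers":1},{"delta_pos":[3,0,3],"dr":[0,0,0],"fingers":1},{"delta_pos":[4,0,3.6],"dr":[0,0,0],"fingers":1},{"delta_pos":[4,0,3.6],"dr":[0,0,0],"fingers":1}])

```text
time: 6.02
tool_pos: [0.6263, -0.0495, 0.0781]
tool_rot: [-3.14, -0.001, 1.806]
contact_force: [-0.2, -0.7, -1.0]
opening: 0.0217
grip_force: 60.0
```

```bash
sed -i 's/^X=np.array.*/&\nLIP=LIP+.003*X/' h.py
python3 - <<'E'
from h import *
p,R=pose(); print(p,R.as_euler("xyz",degrees=True),robot.observe()["contact_force"])
print(opener_at(.018,.085))
im=viewer.read_camera("scene");cv2.imwrite("pics/s4.png",cv2.resize(im[150:250,250:410,::-1],(800,500),interpolation=3))
L=lambda x,y,z: LIP*[1,1,0]+X*x+np.cross(Z,X)*y+Z*z
pts=[L(0,.077,.102),L(0,-.077,.102),L(-.025,.075,.08),L(-.025,-.075,.08),L(-.025,0,.08),p+R.apply([.132,0,-.0114])]
print("scene",((proj("scene",np.array(pts))-[250,150])*5).round(0))
E
```

```text
[ 0.62630673 -0.0494765   0.07807907] [-1.79933982e+02 -3.97505787e-02  1.03480292e+02] [-0.23890778 -0.70285695 -1.00978985]
(array([0.61242402, 0.00852188, 0.0776    ]), (array([5.96, 0.  , 0.05]), array([-0.1, -0. ,  0.1])))
scene [[261. 151.]
 [443. 335.]
 [218. 203.]
 [389. 386.]
 [299. 291.]
 [270. 286.]]
```

View pics/s4.png

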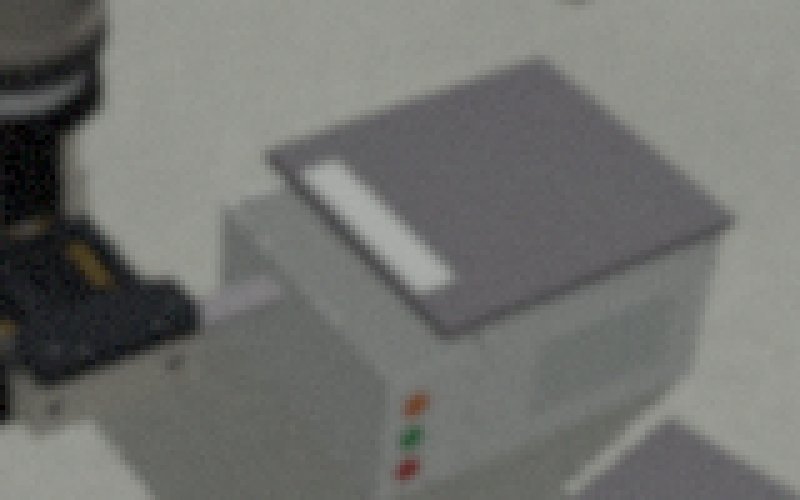

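The lid corners at (266,152) and (445,337) match the prediction within 2 mm, and the tip at about (283,288) sits just outside the ledge at slot height. I insert.

Request:
step_arm(increments=[{"delta_pos":[0.8,0,0],"dr":[0,0,0],"fingers":1},{"delta_pos":[1.6,0,0],"dr":[0,0,0],"fingers":1},{"delta_pos":[2.4,0,0],"dr":[0,0,0],"fingers":1},{"delta_pos":[3.2,0,0],"dr":[0,0,0],"fingers":1},{"delta_pos":[4,0,0],"dr":[0,0,0],"fingers":1}])

```text
time: 6.7
tool_pos: [0.6174, -0.011, 0.0788]
tool_rot: [3.141, -0.0, 1.805]
contact_force: [0.5, 0.8, -0.6]
opening: 0.0217
grip_force: 60.0
```

Request:
step_arm(increments=[{"delta_pos":[0.5,0,0],"dr":[0,0,0],"fingers":1},{"delta_pos":[1,0,0],"dr":[0,0,0],"fingers":1},{"delta_pos":[1.5,0,0],"dr":[0,0,0],"fingers":1},{"delta_pos":[1.8,0,0],"dr":[0,0,0],"fingers":1},{"delta_pos":[1.8,0,0],"dr":[0,0,0],"fingers":1}])

```text
time: 7.32
tool_pos: [0.6133, 0.006, 0.0787]
tool_rot: [3.142, -0.0, 1.805]
contact_force: [0.1, -0.2, -0.7]
opening: 0.0216
grip_force: 60.0
```

Run:
```python
from h import *
s=robot.observe();p,R=pose(); print(p,R.as_euler("xyz",degrees=True),s["contact_force"],s["torque"],s["qpos"].round(2))
im=viewer.read_camera("scene");cv2.imwrite("pics/s5.png",cv2.resize(im[150:250,250:410,::-1],(800,500),interpolation=3))
# lever: fulcrum at lip x=-25,z=80; blade bottom passes through it, tip at x distance s beyond
for th in (0,6,12,18,24,30):
    a=np.radians(th); t=.045
    print(th,opener_at(-.025+t*np.cos(a),.080+t*np.sin(a),th))
```

```text
[0.61332121 0.00604556 0.07871022] [ 1.79999203e+02 -4.12856644e-03  1.03426464e+02] [ 0.09956501 -0.15195206 -0.70133246] [-0.12863419 -0.03246548  0.02860068] [-0.12  0.64  1.45  0.    1.04 -0.35]
0 (array([0.61196052, 0.01046743, 0.0726    ]), (array([ 0.48, -0.03,  0.61]), array([ 0., -0.,  0.])))
6 (array([0.61167081, 0.0116835 , 0.06354656]), (array([ 0.6 , -0.03,  1.52]), array([0., 6., 0.])))
12 (array([0.61116338, 0.01381349, 0.05467339]), (array([ 0.82, -0.03,  2.41]), array([ 0., 12.,  0.])))
18 (array([0.61044378, 0.01683406, 0.0460777 ]), (array([ 1.13, -0.03,  3.27]), array([ 0., 18.,  0.])))
24 (array([0.60951989, 0.02071212, 0.03785368]), (array([ 1.53, -0.03,  4.09]), array([-0., 24.,  0.])))
30 (array([0.60840185, 0.02540517, 0.03009141]), (array([ 2.01, -0.03,  4.86]), array([-0., 30.,  0.])))
```

View pics/s5.png

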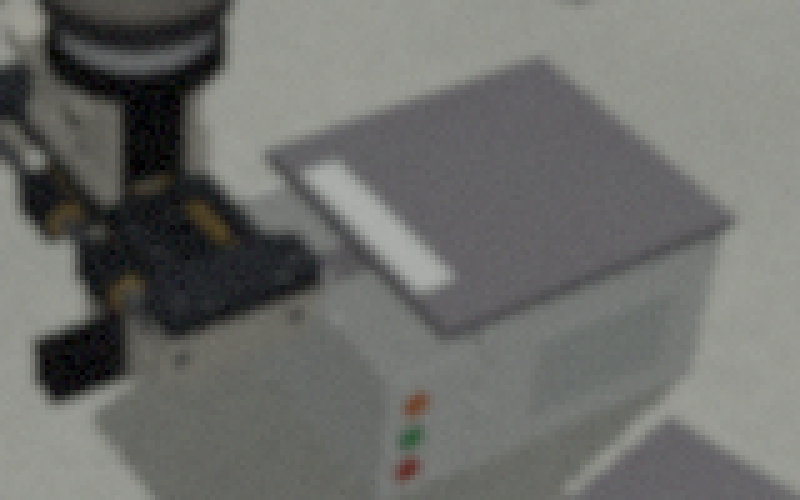

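The blade is under the lip at (350,260) and the lid is still shut. I compute a lever path that keeps the tip at lip-x = +20 mm while tilting.

Run:
```python
from h import *
for th in (0,5,10,15,20,25,28):
    a=np.radians(th); tx=.019
    pos,d=opener_at(tx,.080+(tx+.025)*np.tan(a),th)
    G=Ro.from_euler("y",-th,degrees=True)
    print(th,d,"tip top",.080+(tx+.025)*np.tan(a)+.004*np.cos(a),"rear z",pos[2]+.0094*np.cos(a)-.045*np.sin(a)-.014*np.cos(a))
```

```text
0 (array([ 0.38, -0.03,  0.61]), array([ 0., -0.,  0.])) tip top 0.084 rear z 0.068
5 (array([ 0.49, -0.03,  1.38]), array([0., 5., 0.])) tip top 0.08783427998750765 rear z 0.05646859835170422
10 (array([ 0.71, -0.03,  2.12]), array([ 0., 10.,  0.])) tip top 0.09169761816322129 rear z 0.04520496666797929
15 (array([ 1.02, -0.03,  2.83]), array([ 0., 15.,  0.])) tip top 0.09565346777212567 rear z 0.03438768356835442
20 (array([ 1.43, -0.03,  3.48]), array([ 0., 20.,  0.])) tip top 0.09977346079085653 rear z 0.024200813489638612
25 (array([ 1.93, -0.03,  4.07]), array([-0., 25.,  0.])) tip top 0.10414276810696653 rear z 0.014838411186276306
28 (array([ 2.27, -0.03,  4.38]), array([-0., 28.,  0.])) tip top 0.10692700536454078 rear z 0.009703377265695276
```

Request:
step_arm(increments=[{"delta_pos":[0.4,0,0.6],"dr":[0,0,0],"fingers":1},{"delta_pos":[0.5,0,1.4],"dr":[0,5,0],"fingers":1},{"delta_pos":[0.7,0,2.1],"dr":[0,10,0],"fingers":1},{"delta_pos":[1.0,0,2.8],"dr":[0,15,0],"fingers":1},{"delta_pos":[1.0,0,2.8],"dr":[0,15,0],"fingers":1}])

```text
time: 8.0
tool_pos: [0.6108, 0.0144, 0.0497]
tool_rot: [-3.14, -0.262, 1.802]
contact_force: [-0.0, -2.0, 1.5]
opening: 0.0214
grip_force: 60.0
```

Run:
```python
from h import *
s=robot.observe();p,R=pose(); print(p,R.as_euler("xyz",degrees=True),s["contact_force"],s["torque"],s["qpos"].round(2))
for th in (17.5,20,22.5,25,28):
    a=np.radians(th); tx=.019
    print(th,opener_at(tx,.080+(tx+.025)*np.tan(a),th)[1])
```

```text
[0.61078718 0.01444735 0.04969674] [-179.90699112  -15.01172448  103.26069118] [-0.018064   -1.98046257  1.4949005 ] [-0.24099376  0.0989754   0.07560126] [-0.22  0.72  1.42  0.26  1.13 -0.58]
17.5 (array([0.24, 0.02, 0.33]), array([-0.1,  2.5, -0.1]))
20 (array([0.37, 0.02, 0.7 ]), array([-0.1,  5. , -0.1]))
22.5 (array([0.52, 0.02, 1.05]), array([-0. ,  7.5, -0.1]))
25 (array([0.7 , 0.02, 1.4 ]), array([-0. , 10. , -0.1]))
28 (array([0.95, 0.02, 1.79]), array([-0. , 13. , -0.1]))
```

Request:
step_arm(increments=[{"delta_pos":[0.1,0,0.3],"dr":[0,2.5,0],"fingers":1},{"delta_pos":[0.3,0,0.7],"dr":[0,5,0],"fingers":1},{"delta_pos":[0.45,0,1.05],"dr":[0,7.5,0],"fingers":1},{"delta_pos":[0.6,0,1.4],"dr":[0,10,0],"fingers":1},{"delta_pos":[0.85,0,1.8],"dr":[0,13,0],"fingers":1}])

```text
time: 8.62
tool_pos: [0.608, 0.0289, 0.0356]
tool_rot: [3.141, -0.492, 1.805]
contact_force: [-0.1, -0.5, -0.9]
opening: 0.0214
grip_force: 60.0
```

Run:
```python
from h import *
s=robot.observe();p,R=pose(); print(p,R.as_euler("xyz",degrees=True),s["contact_force"],s["torque"],s["qpos"].round(2))
im=viewer.read_camera("scene");cv2.imwrite("pics/s6.png",cv2.resize(im[100:280,150:430,::-1],(784,504),interpolation=3))
```

```text
[0.60799309 0.02888889 0.03563063] [179.98112522 -28.21623648 103.43957791] [-0.10817273 -0.54495963 -0.85747583] [-0.4488634  -0.1005991   0.09271375] [-0.3   0.81  1.38  0.44  1.25 -0.74]
```

View pics/s6.png

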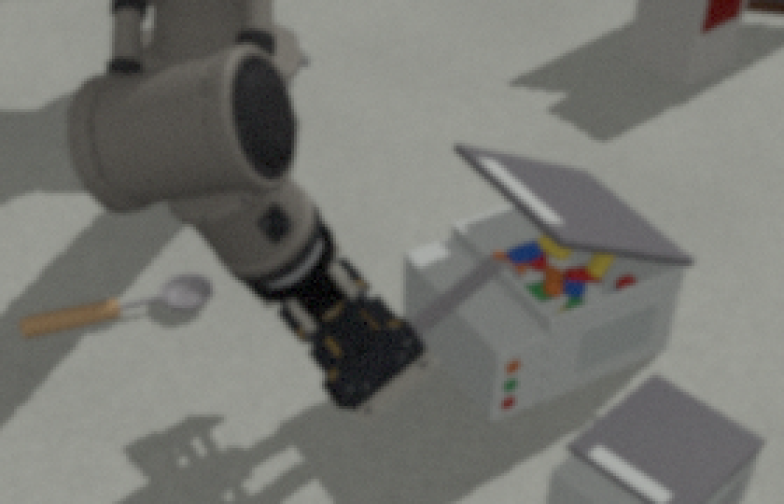

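The lid has sprung open, with candy visible around (560,262) and the spoon untouched. I withdraw straight back and slightly up.

Request:
step_arm(increments=[{"delta_pos":[-1.5,0,-1.7],"dr":[0,0,0],"fingers":1},{"delta_pos":[-3.5,0,-3.2],"dr":[0,0,0],"fingers":1},{"delta_pos":[-5.5,0,-4.7],"dr":[0,0,0],"fingers":1},{"delta_pos":[-7.5,0,-6],"dr":[0,0,0],"fingers":1},{"delta_pos":[-9.6,0,-7.4],"dr":[0,0,0],"fingers":1}])

```text
time: 9.3
tool_pos: [0.6359, -0.0883, 0.0559]
tool_rot: [-3.142, -0.49, 1.805]
contact_force: [0.7, -0.2, -1.1]
opening: 0.0214
grip_force: 60.0
```

Run:
```python
from h import *
p,R=pose(); print(p,R.as_euler("xyz",degrees=True))
# lay back near original spot
print(delta([.62,-.16,.06],95), delta([.62,-.16,.0055],95))
```

```text
[ 0.63585548 -0.08829966  0.05594408] [-179.99927277  -28.06653746  103.43423243]
(array([-5.64, -3.21, -3.47]), array([ -2.1, -28. ,   8.3])) (array([-8.2 , -3.21,  1.34]), array([ -2.1, -28. ,   8.3]))
```

Request:
step_arm(increments=[{"delta_pos":[-1.1,-0.6,-0.7],"dr":[-0.4,-5.6,1.6],"fingers":1},{"delta_pos":[-2.2,-1.2,-1.4],"dr":[-0.8,-11.2,3.3],"fingers":1},{"delta_pos":[-3.3,-1.9,-2.1],"dr":[-1.2,-16.8,4.9],"fingers":1},{"delta_pos":[-4.4,-2.5,-2.8],"dr":[-1.6,-22.4,6.6],"fingers":1},{"delta_pos":[-5.6,-3.2,-3.5],"dr":[-2.1,-28,8.3],"fingers":1}])

```text
time: 9.93
tool_pos: [0.6198, -0.1595, 0.0608]
tool_rot: [3.14, 0.003, 1.656]
contact_force: [-0.3, 0.4, -1.5]
opening: 0.0214
grip_force: 60.0
```

Run:
```python
from h import *
p,R=pose(); print(p,R.as_euler("xyz",degrees=True))
print(delta([.62,-.16,.0055],95))
```

```text
[ 0.61984006 -0.15952491  0.060753  ] [1.79930785e+02 1.63967001e-01 9.48857921e+01]
(array([-0.03,  0.01,  5.53]), array([ 0.1,  0.2, -0.1]))
```

Request:
step_arm(increments=[{"delta_pos":[0,0,1.5],"dr":[0,0,0],"fingers":1},{"delta_pos":[0,0,3],"dr":[0,0,0],"fingers":1},{"delta_pos":[0,0,4.3],"dr":[0,0,0],"fingers":1},{"delta_pos":[0,0,5.2],"dr":[0,0,0],"fingers":1},{"delta_pos":[0,0,5.5],"dr":[0,0,0],"fingers":1}])

```text
time: 10.55
tool_pos: [0.6194, -0.1596, 0.0046]
tool_rot: [-3.14, -0.0, 1.657]
contact_force: [-5.0, 2.0, 9.8]
opening: 0.021
grip_force: 60.0
```

Request:
step_arm(increments=[{"delta_pos":[0,0,0],"dr":[0,0,0],"fingers":0},{"delta_pos":[0,0,0],"dr":[0,0,0],"fingers":0},{"delta_pos":[0,0,0],"dr":[0,0,0],"fingers":0},{"delta_pos":[0,0,0],"dr":[0,0,0],"fingers":0},{"delta_pos":[0,0,0],"dr":[0,0,0],"fingers":0}])

```text
time: 11.18
tool_pos: [0.62, -0.1596, 0.0055]
tool_rot: [3.141, 0.001, 1.657]
contact_force: [0.7, -0.8, 0.4]
opening: 0.0459
grip_force: 0.0
```

Request:
step_arm(increments=[{"delta_pos":[0,0,-2],"dr":[0,0,0],"fingers":0},{"delta_pos":[0,0,-5],"dr":[0,0,0],"fingers":0},{"delta_pos":[0,0,-9],"dr":[0,0,0],"fingers":0},{"delta_pos":[0,0,-13],"dr":[0,0,0],"fingers":0},{"delta_pos":[0,0,-13],"dr":[0,0,0],"fingers":0}])

```text
time: 11.8
tool_pos: [0.6218, -0.1603, 0.1394]
tool_rot: [3.134, 0.004, 1.657]
contact_force: [0.7, -0.2, -0.3]
opening: 0.046
grip_force: 0.0
```

Run:
```python
from h import *
a=viewer.read_camera("scene");b=viewer.read_camera("wrist")
cv2.imwrite("pics/f.png",np.hstack([cv2.resize(i[:,:,::-1],(400,300)) for i in(a,b)]))
```

```text
(no output)
```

View pics/f.png

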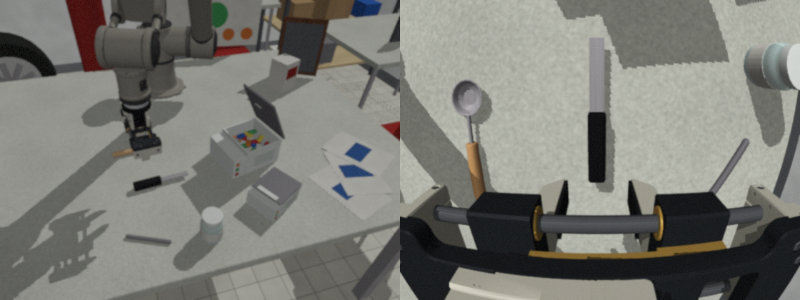

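The lid stands fully open at (262,110), the opener lies flat and released at (160,182), and the spoon has not moved. I hand in.

```bash
python3 -c "
from cell import robot
print(robot.hand_in())"
```

```text
the job is handed in; nothing more can be done
None
```

The lid was levered past its catch and stands open, the opener lies released on the table, and the spoon was not touched; I handed the job in at about 12 s on the robot's clock, and the hand-in returned no verdict.

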